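# Clip the telescoping squeegee into its holder and draw out its handle

### The arm

A 6-joint arm with a two-finger parallel gripper is mounted at the origin on a cart in front of the work surface, level with it; the furniture and walls round the work are solid. World frame = base frame: x ahead of the robot, y to its left, z up, the work surface at z = 0. Lengths are in m, angles in rad, forces in N, time in s.
With the tool pointing down it reaches from about 0.275 to 0.775 m from the base axis. Payload 14.6 kg.
Tool frame: the origin (TCP) lies midway between the tips of the shut fingers; the grasp point (between the pads) lies 19 mm behind it (ctrl.pinch_z is the distance from the TCP to the grasp point, in m); x points along the fingers, z is the direction in which the jaws open and shut, and the axes are right-handed (so a half turn about x gives the same grasp; the last joint's range is limited). The gripper opens to 85 mm and grips with 20 to 120 N. Pads are 22 mm wide; open, the fingers measure 114 mm over their backs; the gripper's body (76 mm by 85 mm) begins 54 mm behind the grasp point. The pads swing forward as they close: fully open they stand 13 mm farther back than shut.
Start: joints at [-1.492, 0.263, -0.048, 1.259, 0, 1.415], TCP at [0.122, -0.511, 0.231] pointing down, gripper open.
Joint ranges: [-2.65, 2.65], [-0.89, 1.7], [-1.18, 1.37], [-2.13, 2.11], [-1.35, 1.29], [-3.14, 3.14]. Speed limits (rad/s): [1.89, 1.89, 2.57, 2.79, 3.14, 3.14].

### API

Orientations are given as a rotation vector (axis times angle).
In Python, from cell import status, cams, order, spotter, ctrl gives the robot as it stands.
- The arm moves only by the tool servo_tool, never from a script. Its argument "plan" is a list of rows, each an object with "slide": the shift along the tool's x, y, z in mm, a list of three; "angular": the turn, a rotation vector about the tool's x, y, z in rad, a list of three; "jaw": the finger opening in mm, from 0 to 85.4. In form: [{"slide": [tx, ty, tz], "angular": [wx, wy, wz], "jaw": jaw}, ...]. A call has exactly 10 rows; each row is the pose to reach, as a shift and turn from the pose measured when the call began, along the tool's axes at that moment; what a row does not reach only later rows make up. A row lasts 1/8 s, in which the tool goes at most 62.5 mm and 10.7 degrees, less where a joint would pass 70% of its speed; a pose out of reach is approached as far as the arm can. A call with a gripper value outside its range is refused whole. The fingers move at their own pace and stop on an object; the grip force is fixed at half the most. Time passes only in rows, so rows that repeat a pose let the fingers close, or fill a call up. It gives the time, the measured TCP pose, the force and the opening at its end, in the units of the state.
- status.read_state(): the state, without advancing time (a new reading comes with each control period).
- cams.get_image(name): name is "side" or "top" or "wrist"; returns a dict with "img" (420x560x3 uint8, red, green, blue), "range_z" (420x560 float32, m along the optical axis (not along the pixel's ray), 0 where there is no reading), "intrinsics" (3x3 intrinsics, pixels), "world_from_camera" (4x4, takes a point from camera to world coordinates); the wrist camera has in their place "tool_from_camera" (4x4, takes a point from camera to tool coordinates, whose origin is the TCP and whose axes are the tool frame's). Camera axes: x right, y up, looking along -z (the intrinsics and any distortion apply to the point x, -y, -z); pixel columns grow to the right and rows downward; lengths in m; the calibration is good to about 2 mm. A picture is of the moment at which its call begins: read the wrist's pose just before it.
- order.hand_in(): hands the job in, once; it reports no verdict.
Trained networks look in the newest picture that a camera, given by its name, has taken for a name from the list of things; names that differ only in an ending like _2 or _b are one class to them, and where a whole thing is asked for, a point or a joint stands for the part that bears it (a point fixed in the world has none). Each returns a list of dicts, best first, with "confidence" (0 to 1); they miss things now and then, are a little off and sometimes report something else, mostly with a low value. They report only what shows in the picture. A call takes as long as a camera call. They do not tell look-alikes from the thing itself.
- spotter.silhouettes(camera, query): "region" (420x560 bool, what is visible of it) and "bbox" ([left, top, right, bottom] in pixels, round what is visible of it).
The state is a dict: "clock": time; "joints": joint angles; "joint_vel": joint speeds; "joint_torque": joint torques, N m; "position": TCP position; "eef_rot": TCP orientation; "wrist_force": force on the tool from outside, world axes, zero at the start; "ft_torque": the same for the moment, N m; "width": opening from 0.0 (shut) to 1.0 (fully open).
Only numpy, scipy, OpenCV 4.12 (cv2) and the standard library are available. Lean on these libraries where they do the work, as an engineer would, in place of code of your own. Each camera call takes 0.05 s, during which the arm holds its last target. There are 200 camera calls.

### The job

The telescoping squeegee lies loose in its holder on the worktop. Swing the hinged steel clip over its tube and press it down until it snaps home under the catch, then squeeze the button on the side of the pull grip and draw the grip straight out past the first stop to the second stop, fully out. Leave the tube seated in the holder and the other things alone, and finish still holding the grip there at full length with the button squeezed.

Things in the scene. Friction and masses are not known exactly. Their poses are not given: they have to be found in the camera images.
- holder: Grey plastic holder, fixed: base plate 124 x 165 x 10 mm, two saddles 47 mm high at y = -52 and +56 mm. Origin: centre of its underside on the worktop; z up, y along the squeegee's tube; the grip is pulled out to -y. Hinge ears (64 mm high) at its +x side; at its -x side a post (x = -59 to -47 mm, 26 mm wide, 69 mm high) whose spring catch reaches in to x = -37.5 mm.
- holder_seat (a point): Point of the holder, 42 mm above its origin, where the middle of the tube (tube_mid) lies when the squeegee is seated.
- clip (a joint): Hinge angle of the steel clip in rad: 0 = closed across the tube, snapped under the spring catch; about 1.57 = standing upright at the holder's +x side (stop at 1.75). It stays where it is left (stiff hinge, 0.03 N m); it meets the catch at about 0.13 rad, where about 5 N of push down on the thumb pad snaps it in.
- clip_hinge (a point): On the clip's hinge axis, which runs along the holder's y, at holder x = +36, y = 0, z = 60 mm. The clip closes from the +x side over to the -x side: at joint value a the strap points from here along (-cos a, 0, sin a) in the holder's frame. Strap 20 mm wide in y, 9 mm thick, 76 mm long from hinge to tip.
- clip_pad (a point): Middle of the outer face of the clip's raised thumb pad, the place to push (20 x 20 mm), 50 mm along the strap from the hinge and 13 mm out from the strap's line, on top when closed: then 73 mm above the worktop; the collars beside it reach 61 mm, the catch 69 mm.
- squeegee: Telescoping squeegee, loose, about 0.43 kg: square aluminium tube 26 x 26 mm along the holder's y (y = -86 to +105 mm), two black collars 38 x 38 x 8 mm at y = -17 and +17 mm, between which the clip's strap drops (keeping the tube from sliding out), a 144 mm wide wiper head at the +y end. Origin: on the tube's axis midway between the collars, 42 mm above the worktop; axes as the holder's.
- tube_mid (a point): Same point as the squeegee's origin, on the tube's axis between the collars.
- pole (a joint): How far the telescoping pole with the grip is drawn out of the tube, in m: 0 = home, 0.055 = first stop, 0.110 = second stop (end of travel 0.111). Locked at each stop unless the button is squeezed; it clicks in at the first stop if the button is let go on the way. A light spring draws it back in (1 N at home, 3.2 N at the second stop).
- pull_grip: Black rounded block at the -y end of the pole: 34 mm wide (x), 56 mm long (y), 30 mm high (z), underside 27 mm above the worktop. Origin at its centre, 120 mm from tube_mid towards -y when home, 230 mm at the second stop; axes as the squeegee's. Nothing stands beside or above it.
- button (a joint): How far the push button is squeezed in, in m: 0 = out, 0.005 = fully in; more than 0.0025 unlocks the pole. Springy: 1.4 N to begin, 4.9 N fully in.
- button_face (a point): Centre of the outer face of the round button, 18 mm across, in the middle of the grip's -x side (grip x = -23, y = 0, z = 0 mm when out), proud of it by 6 mm; it goes in along +x. Grip with button is 40 mm wide when out, 35 mm squeezed: one finger on the button, the other on the grip's far side.
- salt_shaker: Bystander: glass salt shaker with grey top, 44 mm across, 90 mm high. Origin: centre of its underside.
- egg_timer: Bystander: round grey-green kitchen timer, 69 mm across, 61 mm high. Origin: centre of its underside.
- matchbox: Bystander: small matchbox 36 x 53 x 16 mm, lying flat. Origin: centre of its underside.
Mind the look-alikes: they are no part of the job. Several things have the shape of the holder; the one meant has the colours described above.

How it is judged:
On the way, in this order (a step that is already met when the one before it is completed fails the run):
1. the clip is snapped shut over the tube (value of joint clip below 0.05 rad and value of joint pole below 0.02 m), for 0.2 s.
2. the button is squeezed with the pole still home and the clip shut (value of joint button above 0.0025 m and value of joint pole below 0.03 m and value of joint clip below 0.08 rad), for 0.05 s.
3. the pole is drawn out to the second stop (value of joint pole above 0.105 m and value of joint clip below 0.08 rad), for 0.2 s.
At the end, for the whole second after the job is handed in: The robot still holds the pull grip in its fingers (over 4 N) with the button squeezed in (over 2.5 mm), the pole drawn out to the second stop (over 105 of 110 mm) and at rest; the clip is shut (within 0.08 rad) and the tube still seated in the holder (within 12 mm and 0.12 rad) (all of step 3 and velocity of joint pole between -0.01 and 0.01 m/s and value of joint button above 0.0025 m and contact force between the fingers and pull_grip above 4 N and distance between tube_mid and holder_seat below 0.012 m and angle between the y axis of squeegee and the y axis of holder, either way round below 0.12 rad); the arm keeps its last pose, push and grip.
It fails at once if the squeegee is pulled or lifted out of its seat (distance between tube_mid and holder_seat above 0.03 m).
It fails at once if a bystander is disturbed (distance of any of salt_shaker, egg_timer, matchbox from where it was at the start of the episode above 0.03 m).
It also fails if it takes over 45 s, if anything falls off the work surface, if the arm or the gripper's body presses on something with over 40 N, if the wrist force passes 120 N, or if a joint passes its speed limit or range.

## Working session

There is one attempt and no reset: what is moved stays moved. The work goes in short steps, Python scripts to look and compute and a tool call to move; the robot and the scene stay as the last step left them, time stands still between calls to the robot, and variables do not carry over. Pictures are saved under pics/ and viewed, about 8 in all and at most 12, crops included, and the job is handed in when it is done.

Besides the shell and the picture viewer there is one more tool, called after "Emit:" by a JSON object that holds its "api" and its "payload". servo_tool: Moves the arm, as the interface text tells. Its arguments: {"type":"object","properties":{"plan":{"type":"array"}},"required":["plan"]}

```bash
mkdir -p pics; ls; cat > h.py <<'E'
import numpy as np, cv2
from cell import status, cams, order, spotter, ctrl
from scipy.spatial.transform import Rotation as R
def cloud(d, T):
    K=d["intrinsics"]; z=d["range_z"]; v,u=np.mgrid[:z.shape[0],:z.shape[1]]
    p=np.stack([(u-K[0,2])/K[0,0]*z, -(v-K[1,2])/K[1,1]*z, -z],-1)
    return p@T[:3,:3].T+T[:3,3]
def tool():
    s=status.read_state(); T=np.eye(4); T[:3,:3]=R.from_rotvec(s["eef_rot"]).as_matrix(); T[:3,3]=s["position"]; return T
def shot(n):
    T=tool(); d=cams.get_image(n)
    W=d["world_from_camera"] if n!="wrist" else T@d["tool_from_camera"]
    return d, cloud(d,np.array(W))
E
python3 - <<'E'
from h import *
np.set_printoptions(precision=4,suppress=True)
s=status.read_state(); print(s); print(tool(), ctrl.pinch_z)
ims=[]
for n in ("top","side"):
    d,P=shot(n); im=d["img"][...,::-1].copy()
    for q in ("holder","clip","squeegee","pull_grip","button","salt_shaker","egg_timer","matchbox"):
        for r in spotter.silhouettes(n,q)[:3]:
            m=r["region"]&(d["range_z"]>0); 
            print(n,q,round(r["confidence"],2),r["bbox"],m.sum(),np.median(P[m],0) if m.any() else None)
    cv2.imwrite(f"pics/{n}0.png",im)
E
```

```text
pics
{'clock': 0.0, 'joints': array([-1.4923,  0.2635, -0.0489,  1.2594,  0.    ,  1.4155]), 'joint_vel': array([ 0.0004,  0.0014, -0.0001,  0.001 ,  0.0009, -0.0006]), 'joint_torque': array([ -0.0005, -63.7627,  38.4566,   0.0138,  -0.0002,  -0.    ]), 'position': array([ 0.1216, -0.5105,  0.2308]), 'eef_rot': array([ 1.036 ,  1.3115, -1.0347]), 'wrist_force': array([-0.4067, -0.1889, -0.189 ]), 'ft_torque': array([ 0.0079,  0.0163, -0.0047]), 'width': 0.9976767364937781}
[[-0.0001  0.9728  0.2317  0.1216]
 [ 0.001   0.2317 -0.9728 -0.5105]
 [-1.      0.0002 -0.001   0.2308]
 [ 0.      0.      0.      1.    ]] 0.0187
top holder 0.94 [208.1, 201.6, 275.0, 253.6] 1978 [0.5202 0.1142 0.0105]
top holder 0.72 [101.6, 242.7, 168.2, 296.3] 2828 [0.4159 0.4003 0.0108]
top clip 0.71 [118.9, 255.6, 130.5, 280.8] 257 [0.4164 0.4083 0.0656]
top clip 0.4 [237.1, 203.8, 244.6, 214.4] 58 [0.5584 0.1132 0.1188]
top squeegee 0.91 [179.7, 189.2, 295.4, 248.7] 1925 [0.5377 0.1689 0.0519]
top pull_grip 0.88 [276.0, 222.1, 299.9, 239.0] 339 [ 0.5236 -0.0027  0.056 ]
top salt_shaker 0.55 [253.6, 149.3, 2
[... 476 characters left out ...]
.0644]
side squeegee 0.61 [234.9, 212.8, 296.5, 277.5] 1008 [0.5393 0.2047 0.0489]
side pull_grip 0.56 [282.4, 211.5, 295.7, 225.2] 136 [0.5224 0.0069 0.0547]
side pull_grip 0.48 [233.7, 208.5, 299.7, 278.4] 1077 [0.5394 0.1902 0.0487]
side salt_shaker 0.73 [222.0, 212.6, 233.9, 239.8] 294 [0.7128 0.0919 0.0471]
side salt_shaker 0.31 [269.2, 164.5, 285.8, 181.5] 254 [ 0.6329 -0.3263  0.0348]
side egg_timer 0.76 [271.0, 167.8, 287.4, 179.7] 195 [ 0.6324 -0.3233  0.0357]
side matchbox 0.62 [345.8, 184.0, 358.4, 193.1] 123 [ 0.3623 -0.3139  0.0129]
side matchbox 0.54 [262.4, 214.5, 273.7, 235.1] 76 [0.5634 0.1257 0.1054]
side matchbox 0.38 [280.1, 209.4, 296.5, 226.1] 155 [0.5227 0.0081 0.0545]
```

```bash
python3 - <<'E'
import cv2,numpy as np
t=cv2.imread("pics/top0.png"); s=cv2.imread("pics/side0.png")
a=cv2.resize(t[130:320,80:440],None,fx=2.2,fy=2.2,interpolation=cv2.INTER_CUBIC)
cv2.imwrite("pics/topc.png",a)
E
```

```text
(no output)
```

View pics/topc.png

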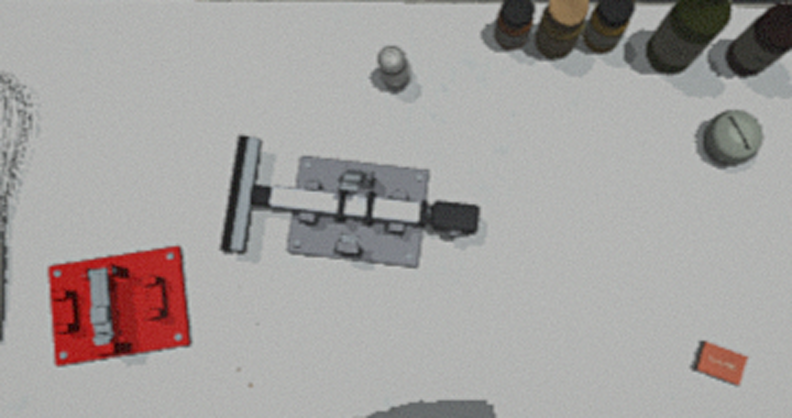

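View pics/side0.png

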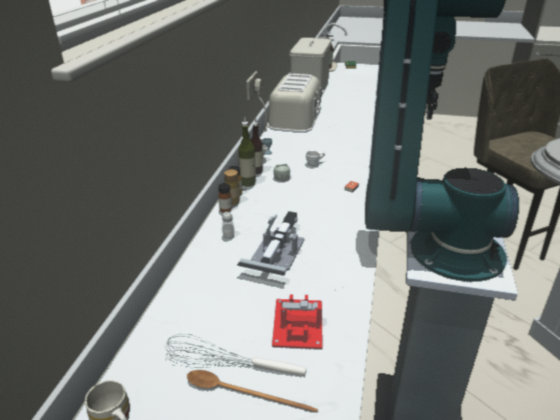

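The first picture shows the grey holder (the target) in the middle, with the squeegee's wiper head to the left (+y) and its clip standing upright on the far side. The red holder is a look-alike. The side view agrees. Next I fit the holder's pose.

```bash
cat >> h.py <<'E'
def fit(P,c=(0.525,0.11)):
    # base plate rectangle, tube axis, grip centroid from a cloud
    near=(abs(P[...,0]-c[0])<.14)&(abs(P[...,1]-c[1])<.2)
    out={}
    m=near&(P[...,2]>.006)&(P[...,2]<.016)
    q=P[m][:,:2].astype(np.float32); m2=(abs(q[:,0]-c[0])<.09)&(abs(q[:,1]-c[1])<.11); q=q[m2]
    out["plate"]=cv2.minAreaRect(q*1000)
    m=near&(P[...,2]>.050)&(P[...,2]<.0585)
    t=P[m]; out["tube_n"]=len(t); return out,t
E
python3 - <<'E'
from h import *
np.set_printoptions(precision=4,suppress=True)
d,P=shot("top")
o,t=fit(P); print(o)
g=t[t[:,1]<.03]; print("grip",cv2.minAreaRect((g[:,:2]*1000).astype(np.float32)),np.median(g,0))
b=t[(t[:,1]>.06)&(t[:,1]<.17)&(abs(t[:,0]-.53)<.04)]
l=cv2.fitLine(b[:,:2].astype(np.float32),cv2.DIST_HUBER,0,.01,.01).ravel();print("tube",l,np.degrees(np.arctan2(l[0],l[1])))
c=P[(P[...,2]>.075)&(abs(P[...,0]-.55)<.06)&(abs(P[...,1]-.11)<.08)];print("clip",c.min(0),c.max(0),np.median(c,0))
s=P[(P[...,2]>.02)&(abs(P[...,0]-.70)<.05)&(abs(P[...,1]-.075)<.05)];print("shaker",s.min(0),s.max(0))
E
```

```text
{'plate': ((518.8401489257812, 108.32056427001953), (188.20599365234375, 160.71795654296875), 84.04327392578125), 'tube_n': 988}
grip ((523.4773559570312, 0.14085769653320312), (60.16295623779297, 39.2398567199707), 83.55421447753906) [ 0.524  -0.0021  0.0562]
tube [0.1044 0.9945 0.5375 0.115 ] 5.9907966
clip [0.5435 0.1052 0.0761] [0.5719 0.1271 0.1327] [0.5561 0.115  0.1195]
shaker [0.6932 0.0546 0.0206] [0.729  0.0961 0.0931]
```

```bash
cat >> h.py <<'E'
YAW=np.radians(-6.0); MID=np.array([.536,.119,0])
def Rz(a): return R.from_euler("z",a).as_matrix()
def h2w(p): return MID*[1,1,0]+Rz(YAW)@(np.array(p)/1000)
def Rt(yaw=None):
    y=YAW if yaw is None else yaw
    z=np.array([np.cos(y),np.sin(y),0]); x=np.array([0,0,-1.]); return np.stack([x,np.cross(z,x),z],1)
def move(p,Rm=None):
    T=tool(); Rm=T[:3,:3] if Rm is None else Rm
    return np.round((T[:3,:3].T@(np.array(p)-T[:3,3]))*1000,1).tolist(), np.round(R.from_matrix(T[:3,:3].T@Rm).as_rotvec(),4).tolist()
E
python3 - <<'E'
from h import *
p=h2w([0,-30,0]); p[2]=.27; print(p,move(p,Rt()))
E
```

```text
[0.53286415 0.08916434 0.27      ] ([-38.7, 539.0, -488.3], [-1.2323, -0.0, 0.0])
```

Emit:
{"api": "servo_tool", "payload": {"plan": [{"slide": [-39,54,-49],"angular": [-0.12,0,0],"jaw": 85},{"slide": [-39,108,-98],"angular": [-0.25,0,0],"jaw": 40},{"slide": [-39,162,-146],"angular": [-0.37,0,0],"jaw": 0},{"slide": [-39,216,-195],"angular": [-0.49,0,0],"jaw": 0},{"slide": [-39,270,-244],"angular": [-0.62,0,0],"jaw": 0},{"slide": [-39,323,-293],"angular": [-0.74,0,0],"jaw": 0},{"slide": [-39,377,-342],"angular": [-0.86,0,0],"jaw": 0},{"slide": [-39,431,-391],"angular": [-0.99,0,0],"jaw": 0},{"slide": [-39,485,-439],"angular": [-1.11,0,0],"jaw": 0},{"slide": [-39,539,-488],"angular": [-1.232,0,0],"jaw": 0}]}}

```text
clock: 2.2
position: [0.4715, 0.0004, 0.2705]
eef_rot: [0.079, 1.569, -0.079]
wrist_force: [0.8, -1.4, -1.0]
width: 0.003
```

```bash
python3 - <<'E'
from h import *
p=h2w([0,-30,0]); p[2]=.27; s=status.read_state();print(s["clock"],s["position"],s["joints"],s["width"],s["joint_vel"],move(p,Rt()))
d,P=shot("wrist"); cv2.imwrite("pics/w0.png",d["img"][...,::-1])
E
```

```text
2.2 [4.71545023e-01 4.42019804e-04 2.70465330e-01] [-1.72039741e-01  1.60674439e-01 -7.85523315e-02  1.33088027e+00
 -1.38748855e-04  1.49946834e+00] 0.0027438522557177328 [1.03663013 0.45920778 0.54957205 0.0907137  0.00134702 0.06298681] ([0.5, 94.4, 52.1], [0.004, 0.0007, 0.0002])
```

View pics/w0.png

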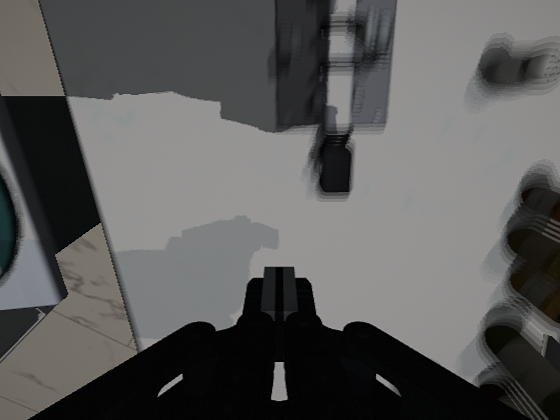

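The view is motion-blurred. It looks along +y from the fingers, and the holder is at the top (about col 340, row 60). I'll stop at a better spot, farther out in x.

Emit:
{"api": "servo_tool", "payload": {"plan": [{"slide": [0,30,40],"angular": [0,0,0],"jaw": 0},{"slide": [0,50,60],"angular": [0.004,0,0],"jaw": 0},{"slide": [0,50,60],"angular": [0.004,0,0],"jaw": 0},{"slide": [0,50,60],"angular": [0.004,0,0],"jaw": 0},{"slide": [0,50,60],"angular": [0.004,0,0],"jaw": 0},{"slide": [0,50,60],"angular": [0.004,0,0],"jaw": 0},{"slide": [0,50,60],"angular": [0.004,0,0],"jaw": 0},{"slide": [0,50,60],"angular": [0.004,0,0],"jaw": 0},{"slide": [0,50,60],"angular": [0.004,0,0],"jaw": 0},{"slide": [0,50,60],"angular": [0.004,0,0],"jaw": 0}]}}

```text
clock: 3.5
position: [0.5386, 0.0498, 0.27]
eef_rot: [0.076, 1.568, -0.073]
wrist_force: [-0.9, 0.7, -0.3]
width: -0.002
```

```bash
python3 - <<'E'
from h import *
np.set_printoptions(precision=4,suppress=True)
d,P=shot("wrist"); cv2.imwrite("pics/w1.png",d["img"][...,::-1]); np.savez("w1.npz",P=P,img=d["img"])
print(status.read_state()["joint_vel"])
for q in ("holder","clip","squeegee","pull_grip","button"):
    for r in spotter.silhouettes("wrist",q)[:2]:
        m=r["region"]&(d["range_z"]>0); print(q,round(r["confidence"],2),r["bbox"],np.median(P[m],0))
o,t=fit(P); print(o)
g=t[(t[:,1]<.023)&(abs(t[:,0]-.524)<.05)]
if len(g): print("grip",cv2.minAreaRect((g[:,:2]*1000).astype(np.float32)),np.median(g,0))
b=t[(t[:,1]>.06)&(t[:,1]<.17)&(abs(t[:,0]-.53)<.03)]
l=cv2.fitLine(b[:,:2].astype(np.float32),cv2.DIST_HUBER,0,.01,.01).ravel();print("tube",l,np.degrees(np.arctan2(l[0],l[1])),np.median(b[:,2]))
H=(P-MID)@Rz(YAW)*1000
m=(H[...,2]>80)&(abs(H[...,0]-40)<50)&(abs(H[...,1])<50); c=H[m]; print("clip H",np.percentile(c,[2,50,98],0))
m=(H[...,2]>59)&(H[...,2]<64)&(abs(H[...,0])<25)&(abs(H[...,1])<40); c=H[m]; print("collars H",np.percentile(c,[2,25,50,75,98],0))
E
```

```text
[ 0.0002 -0.0012 -0.0002 -0.0004 -0.0001  0.0011]
holder 0.69 [209.9, 25.4, 335.6, 184.2] [0.5479 0.1242 0.0104]
clip 0.7 [277.8, 101.8, 317.5, 131.6] [0.5603 0.1149 0.1188]
squeegee 0.85 [254.3, 0.0, 293.4, 250.6] [0.5392 0.1007 0.0553]
pull_grip 0.71 [253.0, 198.4, 291.6, 252.0] [0.5286 0.0008 0.0565]
{'plate': ((540.98828125, 116.54750061035156), (165.16360473632812, 124.25141906738281), 84.24799346923828), 'tube_n': 6097}
grip ((526.0204467773438, -3.3310089111328125), (54.685874938964844, 38.675506591796875), 85.17427825927734) [ 0.5289 -0.0023  0.0567]
tube [0.1113 0.9938 0.5404 0.1186] 6.3892503 0.05483298717693533
clip H [[  9.1206 -10.6661 106.0091]
 [  9.1206  12.6192 412.9857]
 [ 34.9546  12.6192 412.9857]]
collars H [[-12.5923 -23.8907  59.3058]
 [ -4.5763 -20.0262  60.3451]
 [  4.9414  10.1413  60.9156]
 [ 14.2576  13.7639  61.5012]
 [ 23.0497  17.2855  62.595 ]]
```

View pics/w1.png

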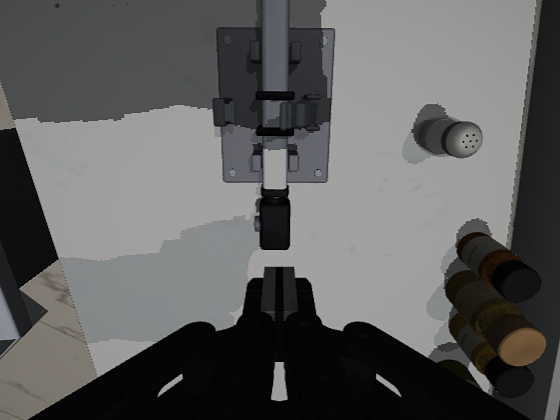

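The plate fit came out at 165 x 124 mm, which matches the given size. The picture shows the clip at about (298,115) and the button on the grip's left side at (258,222). I'll refine the pose and find the clip angle.

```bash
sed -i 's/^YAW=.*/YAW=np.radians(-6.1); MID=np.array([.5405,.116,0])/' h.py; python3 - <<'E'
from h import *
np.set_printoptions(precision=1,suppress=True)
P=np.load("w1.npz")["P"]; H=(P-MID)@Rz(YAW)*1000
m=(H[...,2]>66)&(H[...,2]<150)&(abs(H[...,0]-30)<50)&(abs(H[...,1])<40); c=H[m]
for lo in range(65,150,10):
    k=c[(c[:,2]>=lo)&(c[:,2]<lo+10)]
    if len(k): print(lo,len(k),k.min(0),k.max(0))
m=(H[...,2]>59)&(H[...,2]<64)&(abs(H[...,0])<25)&(abs(H[...,1])<30); c=H[m]; print("collars H",np.percentile(c,[1,50,99],0))
m=(H[...,2]>50)&(H[...,2]<64)&(abs(H[...,0])<35)&(abs(H[...,1]+120)<35); c=H[m]; print("grip H",np.percentile(c,[1,50,99],0))
m=(H[...,2]>62)&(H[...,2]<75)&(abs(H[...,0]+53)<25)&(abs(H[...,1])<35); c=H[m]; print("post H",np.percentile(c,[1,50,99],0))
print(h2w([75,0,100]), move(h2w([75,0,125]),Rt()))
E
```

```text
65 131 [ 31.3 -15.6  66. ] [43.9 17.5 74.9]
75 55 [30.1 -8.2 75.1] [36.4 10.5 84.1]
85 4 [25.9 10.5 86.8] [29.  10.6 93.1]
95 14 [17.7  0.3 96.1] [ 31.4  10.7 104.8]
105 98 [ 17.9  -9.3 105.1] [ 31.1  10.1 114.8]
115 375 [ 11.2  -9.2 115.1] [ 27.3  10.2 125. ]
125 288 [  5.6 -10.3 125. ] [ 15.1  10.9 131.8]
collars H [[-17.9 -21.5  59.2]
 [  0.1  12.7  60.9]
 [ 19.1  19.9  62.9]]
grip H [[ -18.  -146.5   50.6]
 [   1.  -116.7   56.6]
 [  17.7  -85.3   58.5]]
post H [[-58.1 -12.7  65.4]
 [-48.8   0.4  68.7]
 [-37.1  12.8  70.7]]
[0.6 0.1 0.1] ([145.3, 64.9, 70.4], [0.0117, 0.0011, -0.0021])
```

Emit:
{"api": "servo_tool", "payload": {"plan": [{"slide": [30,30,30],"angular": [0.006,0,0],"jaw": 0},{"slide": [60,65,60],"angular": [0.012,0.001,-0.002],"jaw": 0},{"slide": [75,65,60],"angular": [0.012,0.001,-0.002],"jaw": 0},{"slide": [90,65,60],"angular": [0.012,0.001,-0.002],"jaw": 0},{"slide": [110,65,60],"angular": [0.012,0.001,-0.002],"jaw": 0},{"slide": [130,65,60],"angular": [0.012,0.001,-0.002],"jaw": 0},{"slide": [150,65,60],"angular": [0.012,0.001,-0.002],"jaw": 0},{"slide": [162,65,60],"angular": [0.012,0.001,-0.002],"jaw": 0},{"slide": [162,65,60],"angular": [0.012,0.001,-0.002],"jaw": 0},{"slide": [162,65,60],"angular": [0.012,0.001,-0.002],"jaw": 0}]}}

```text
clock: 5.05
position: [0.605, 0.1091, 0.109]
eef_rot: [0.084, 1.568, -0.084]
wrist_force: [0.2, -0.1, 0.4]
width: 0.002
```

```bash
cat >> h.py <<'E'
def toolH(): 
    T=tool(); return (T[:3,3]-MID)@Rz(YAW)*1000
E
python3 - <<'E'
from h import *
np.set_printoptions(precision=1,suppress=True)
print(toolH(), status.read_state()["wrist_force"], move(h2w([44,0,111]),Rt()), move(h2w([-14,0,73]),Rt()))
E
```

```text
[ 64.9   0.  109. ] [ 0.2 -0.1  0.4] ([-2.0, -0.0, -20.9], [-0.0004, 0.0011, -0.0003]) ([35.9, -0.1, -78.9], [-0.0004, 0.0011, -0.0003])
```

Emit:
{"api": "servo_tool", "payload": {"plan": [{"slide": [-2,0,-14],"angular": [0,0,0],"jaw": 0},{"slide": [-2,0,-22],"angular": [0,0,0],"jaw": 0},{"slide": [0,0,-31],"angular": [0,0,0],"jaw": 0},{"slide": [4,0,-40],"angular": [0,0,0],"jaw": 0},{"slide": [10,0,-50],"angular": [0,0,0],"jaw": 0},{"slide": [17,0,-60],"angular": [0,0,0],"jaw": 0},{"slide": [24,0,-68],"angular": [0,0,0],"jaw": 0},{"slide": [27,0,-74],"angular": [0,0,0],"jaw": 0},{"slide": [27,0,-75],"angular": [0,0,0],"jaw": 0},{"slide": [27,0,-75],"angular": [0,0,0],"jaw": 0}]}}

```text
clock: 6.3
position: [0.5308, 0.1171, 0.0821]
eef_rot: [0.084, 1.568, -0.084]
wrist_force: [-0.9, 0.1, 0.7]
width: -0.003
```

```bash
python3 - <<'E'
from h import *
np.set_printoptions(precision=1,suppress=True)
print(toolH(), status.read_state()["wrist_force"], move(h2w([-14,0,73]),Rt()))
d,P=shot("wrist"); 
cv2.imwrite("pics/w2.png",d["img"][...,::-1])
E
```

```text
[-9.8  0.1 82.1] [-0.9  0.1  0.7] ([9.1, -0.1, -4.2], [-0.0004, 0.0015, -0.0004])
```

View pics/w2.png

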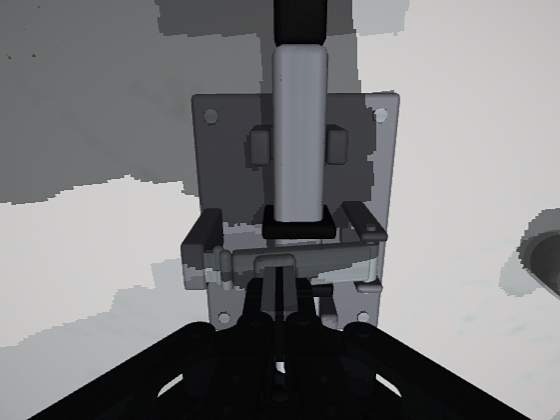

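The clip is now down across the tube under the fingertips (strap at rows 250-285), with its tip at the catch on the left (about 215,265). Next I press down at x = -14.

Emit:
{"api": "servo_tool", "payload": {"plan": [{"slide": [2,0,-4],"angular": [0,0,0],"jaw": 0},{"slide": [4,0,-4],"angular": [0,0,0],"jaw": 0},{"slide": [6,0,-4],"angular": [0,0,0],"jaw": 0},{"slide": [7,0,-4],"angular": [0,0,0],"jaw": 0},{"slide": [8,0,-4],"angular": [0,0,0],"jaw": 0},{"slide": [9,0,-4],"angular": [0,0,0],"jaw": 0},{"slide": [9.5,0,-4],"angular": [0,0,0],"jaw": 0},{"slide": [10,0,-4],"angular": [0,0,0],"jaw": 0},{"slide": [10,0,-4],"angular": [0,0,0],"jaw": 0},{"slide": [10,0,-4],"angular": [0,0,0],"jaw": 0}]}}

```text
clock: 7.6
position: [0.527, 0.1175, 0.0726]
eef_rot: [0.084, 1.567, -0.084]
wrist_force: [-2.8, 0.1, 9.7]
width: -0.002
```

Emit:
{"api": "servo_tool", "payload": {"plan": [{"slide": [1,0,0],"angular": [0,0,0],"jaw": 0},{"slide": [2,0,0],"angular": [0,0,0],"jaw": 0},{"slide": [2.5,0,0],"angular": [0,0,0],"jaw": 0},{"slide": [2.5,0,0],"angular": [0,0,0],"jaw": 0},{"slide": [0,0,0],"angular": [0,0,0],"jaw": 0},{"slide": [-20,0,0],"angular": [0,0,0],"jaw": 0},{"slide": [-50,-40,5],"angular": [0,0,0],"jaw": 0},{"slide": [-60,-90,14],"angular": [0,0,0],"jaw": 30},{"slide": [-60,-138,14],"angular": [0,0,0],"jaw": 70},{"slide": [-60,-138,14],"angular": [0,0,0],"jaw": 70}]}}

```text
clock: 8.85
position: [0.526, -0.0238, 0.1327]
eef_rot: [0.087, 1.567, -0.087]
wrist_force: [1.3, 0.8, 0.2]
width: 0.637
```

```bash
python3 - <<'E'
from h import *
np.set_printoptions(precision=1,suppress=True)
print(toolH(), status.read_state()["wrist_force"],status.read_state()["width"])
d,P=shot("wrist"); cv2.imwrite("pics/w3.png",d["img"][...,::-1])
H=(P-MID)@Rz(YAW)*1000
for lo in range(-40,50,10):
    k=H[(abs(H[...,0]-lo-5)<5)&(abs(H[...,1])<9)&(H[...,2]>50)&(H[...,2]<120)]
    if len(k): print(lo,len(k),np.percentile(k[:,2],[10,50,90]))
m=(H[...,2]>50)&(H[...,2]<64)&(abs(H[...,0])<35)&(abs(H[...,1]+120)<35); c=H[m]; print("grip H",len(c),np.percentile(c,[1,50,99],0) if len(c) else 0)
E
```

```text
[   0.4 -140.5  132.7] [1.3 0.8 0.2] 0.6369920476477016
-20 5 [50.9 51.9 53.8]
-10 2 [53.5 53.9 54.3]
0 3 [53.4 53.5 54. ]
10 4 [51.2 51.9 53.4]
grip H 4548 [[ -18.2 -146.8   50.5]
 [   1.1 -116.5   56.7]
 [  17.8  -85.8   58.5]]
```

View pics/w3.png

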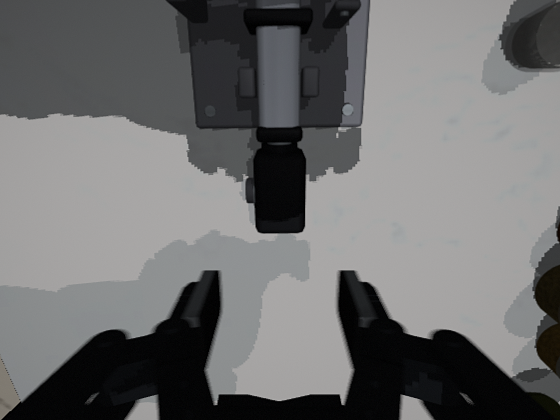

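The grip and its button (at 250,188) are clear below the open fingers, but the clip is outside this view. I'll check it with the top camera.

```bash
python3 - <<'E'
from h import *
np.set_printoptions(precision=1,suppress=True)
d,P=shot("top"); H=(P-MID)@Rz(YAW)*1000
a=cv2.resize(d["img"][170:270,180:330,::-1],None,fx=4,fy=4,interpolation=cv2.INTER_CUBIC)
d,P2=shot("side"); H2=(P2-MID)@Rz(YAW)*1000
b=cv2.resize(d["img"][190:290,220:320,::-1],None,fx=4,fy=4,interpolation=cv2.INTER_CUBIC)
cv2.imwrite("pics/c.png",cv2.resize(np.hstack([a,b]),(800,320)))
for Q in (H,H2):
  for lo in range(-60,60,8):
    k=Q[(abs(Q[...,0]-lo-4)<4)&(abs(Q[...,1])<8)&(Q[...,2]>20)&(Q[...,2]<125)]
    if len(k): print(lo+4,len(k),np.percentile(k[:,2],[10,50,90]))
E
```

```text
-56 16 [66.3 69.5 70.4]
-48 17 [66.5 68.6 69.6]
-40 17 [60.5 66.8 69.3]
-32 21 [63.3 64.8 67.7]
-24 22 [66.9 71.9 74.6]
-16 19 [68.4 73.1 74.9]
-8 15 [66.  71.  74.2]
0 22 [59.  65.1 66.5]
8 18 [62.2 65.1 67.1]
16 19 [62.8 65.1 66.2]
24 18 [63.3 66.1 68.3]
32 17 [63.3 66.2 67.3]
40 4 [63.8 64.9 65.5]
-56 24 [26.7 45.3 68.2]
-48 7 [65.9 67.1 69.9]
-40 5 [65.4 68.  68.7]
-32 6 [59.9 62.9 64.1]
-24 8 [62.7 65.6 69.3]
-16 11 [39.3 70.9 71.9]
-8 7 [51.5 72.  73.1]
0 6 [62.2 64.2 66.9]
8 4 [63.8 64.9 67. ]
16 5 [63.5 64.4 65.9]
24 6 [61.1 63.6 65.8]
32 12 [30.4 51.2 65.3]
40 9 [31.4 61.5 63.2]
```

View pics/c.png

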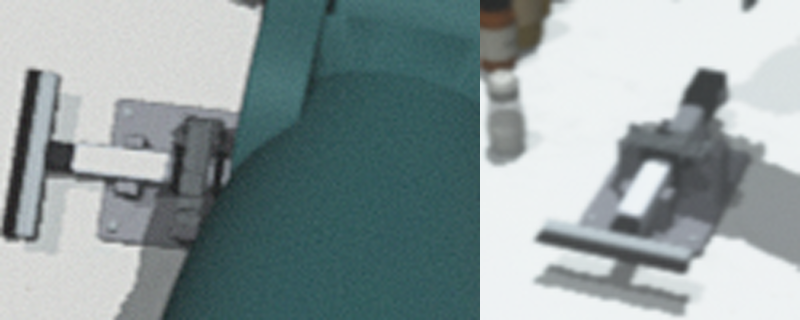

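The strap top is level at 65 mm with the pad at 73 mm, so the clip is snapped shut. Both views show it lying flat across the tube. Next I descend over the grip.

Emit:
{"api": "servo_tool", "payload": {"plan": [{"slide": [0,20,-1],"angular": [0,0,0],"jaw": 70},{"slide": [15,20,-1],"angular": [0,0,0],"jaw": 70},{"slide": [35,20,-1],"angular": [0,0,0],"jaw": 70},{"slide": [55,20,-1],"angular": [0,0,0],"jaw": 70},{"slide": [75,20,-1],"angular": [0,0,0],"jaw": 70},{"slide": [92,20,-1],"angular": [0,0,0],"jaw": 70},{"slide": [105,20,-1],"angular": [0,0,0],"jaw": 70},{"slide": [112,20,-1],"angular": [0,0,0],"jaw": 70},{"slide": [112,20,-1],"angular": [0,0,0],"jaw": 60},{"slide": [112,20,-1],"angular": [0,0,0],"jaw": 60}]}}

```text
clock: 10.25
position: [0.5277, -0.0007, 0.021]
eef_rot: [0.084, 1.566, -0.083]
wrist_force: [0.5, -0.2, -0.4]
width: 0.703
```

```bash
python3 - <<'E'
from h import *
np.set_printoptions(precision=3,suppress=True)
print(toolH(), status.read_state()["wrist_force"],status.read_state()["width"], move(h2w([-.5,-120,20]),Rt()))
E
```

```text
[  -0.347 -117.394   21.011] [ 0.503 -0.178 -0.356] 0.7027735779828922 ([1.0, -2.6, -0.2], [-0.0003, 0.0026, -0.0007])
```

Emit:
{"api": "servo_tool", "payload": {"plan": [{"slide": [0,-2.5,0],"angular": [0,0,0],"jaw": 60},{"slide": [0,-2.5,0],"angular": [0,0,0],"jaw": 50},{"slide": [0,-2.5,0],"angular": [0,0,0],"jaw": 42},{"slide": [0,-2.5,0],"angular": [0,0,0],"jaw": 38},{"slide": [0,-2.5,0],"angular": [0,0,0],"jaw": 30},{"slide": [0,-2.5,0],"angular": [0,0,0],"jaw": 20},{"slide": [0,-2.5,0],"angular": [0,0,0],"jaw": 10},{"slide": [0,-2.5,0],"angular": [0,0,0],"jaw": 10},{"slide": [0,-2.5,0],"angular": [0,0,0],"jaw": 10},{"slide": [0,-2.5,0],"angular": [0,0,0],"jaw": 10}]}}

```text
clock: 11.5
position: [0.5281, -0.0033, 0.0214]
eef_rot: [0.084, 1.565, -0.084]
wrist_force: [0.8, -1.0, 6.1]
width: 0.39
```

```bash
python3 - <<'E'
from h import *
np.set_printoptions(precision=3,suppress=True)
s=status.read_state();print(toolH(), s["wrist_force"],s["ft_torque"],s["width"]*85.4)
E
```

```text
[   0.326 -119.953   21.437] [ 0.751 -0.968  6.067] [-0.022 -0.201 -0.097] 33.34109056074201
```

The opening is 33 mm, so the button is fully squeezed. Now I draw the grip out.

Emit:
{"api": "servo_tool", "payload": {"plan": [{"slide": [0,-5,0],"angular": [0,0,0],"jaw": 10},{"slide": [0,-14,0],"angular": [0,0,0],"jaw": 10},{"slide": [0,-25,0],"angular": [0,0,0],"jaw": 10},{"slide": [0,-37,0],"angular": [0,0,0],"jaw": 10},{"slide": [0,-49,0],"angular": [0,0,0],"jaw": 10},{"slide": [0,-61,0],"angular": [0,0,0],"jaw": 10},{"slide": [0,-73,0],"angular": [0,0,0],"jaw": 10},{"slide": [0,-84,0],"angular": [0,0,0],"jaw": 10},{"slide": [0,-93,0],"angular": [0,0,0],"jaw": 10},{"slide": [0,-100,0],"angular": [0,0,0],"jaw": 10}]}}

```text
clock: 12.75
position: [0.5172, -0.1032, 0.0213]
eef_rot: [0.084, 1.565, -0.084]
wrist_force: [-0.7, 3.6, 0.2]
width: 0.384
```

```bash
python3 - <<'E'
from h import *
np.set_printoptions(precision=3,suppress=True)
s=status.read_state();print(toolH(), s["wrist_force"],s["ft_torque"],s["width"]*85.4)
E
```

```text
[   0.137 -220.437   21.313] [-0.731  3.628  0.248] [0.698 0.102 0.075] 32.7991698496956
```

Emit:
{"api": "servo_tool", "payload": {"plan": [{"slide": [0,-3,0],"angular": [0,0,0],"jaw": 10},{"slide": [0,-6,0],"angular": [0,0,0],"jaw": 10},{"slide": [0,-8,0],"angular": [0,0,0],"jaw": 10},{"slide": [0,-9,0],"angular": [0,0,0],"jaw": 10},{"slide": [0,-10,0],"angular": [0,0,0],"jaw": 10},{"slide": [0,-10,0],"angular": [0,0,0],"jaw": 10},{"slide": [0,-10,0],"angular": [0,0,0],"jaw": 10},{"slide": [0,-10,0],"angular": [0,0,0],"jaw": 10},{"slide": [0,-10,0],"angular": [0,0,0],"jaw": 10},{"slide": [0,-10,0],"angular": [0,0,0],"jaw": 10}]}}

```text
clock: 14.0
position: [0.5161, -0.1131, 0.0213]
eef_rot: [0.084, 1.565, -0.084]
wrist_force: [0.6, 2.7, 1.0]
width: 0.397
```

```bash
python3 - <<'E'
from h import *
np.set_printoptions(precision=2,suppress=True)
s=status.read_state();print(toolH(), s["wrist_force"],s["ft_torque"],s["width"]*85.4, abs(s["joint_vel"]).max())
d,P=shot("wrist"); H=(P-MID)@Rz(YAW)*1000; im=d["img"][...,::-1].copy()
m=(H[...,2]>50)&(H[...,2]<66)&(abs(H[...,0])<24)&(abs(H[...,1]+17)<14);c=H[m];print("collar",len(c),np.percentile(c,[1,50,99],0) if len(c) else "")
m=(H[...,2]>50)&(H[...,2]<60)&(abs(H[...,0])<30)&(H[...,1]>-85)&(H[...,1]<-35);c=H[m];print("tube",len(c),np.percentile(c,[1,50,99],0) if len(c) else "")
d,P=shot("top"); H=(P-MID)@Rz(YAW)*1000
for lo in range(-40,40,10):
    k=H[(abs(H[...,0]-lo-5)<5)&(abs(H[...,1])<8)&(H[...,2]>30)&(H[...,2]<125)]
    if len(k): print(lo+5,len(k),np.median(k[:,2]))
m=(H[...,2]>50)&(H[...,2]<60)&(abs(H[...,0])<22)&(H[...,1]>28)&(H[...,1]<100);c=H[m];print("tube top",len(c),np.percentile(c,[1,50,99],0) if len(c) else "")
cv2.imwrite("pics/end.png",np.hstack([im,d["img"][170:270,180:330,::-1].repeat(2,0).repeat(2,1)[:,:240] if 0 else np.zeros((420,1,3),np.uint8)]))
E
```

```text
[   0.11 -230.43   21.27] [0.62 2.72 1.04] [0.61 0.14 0.12] 33.90817696104709 0.0005398319171635956
collar 0 
tube 0 
-35 22 64.65759383905251
-25 28 70.02516058273383
-15 24 72.92086785776391
-5 23 65.13363160057895
5 25 64.9433196029332
15 22 64.23633737106599
25 23 64.94137748314843
35 18 65.05999751869857
tube top 258 [[-13.96  28.66  50.55]
 [ -2.13  62.96  54.98]
 [ 11.21  98.48  59.09]]
```

View pics/end.png

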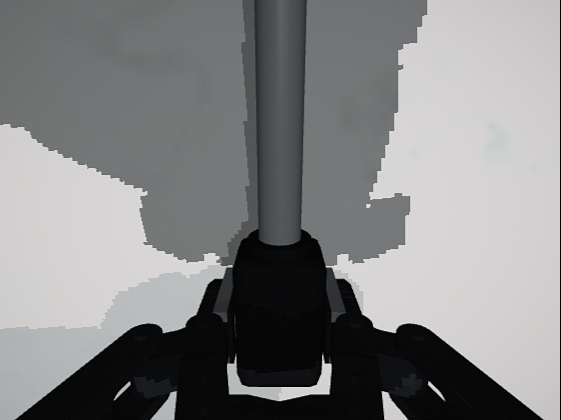

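The grip is held between the pads with the pole well out and the clip still flat. I'll pull a few more millimetres, so any slack is used up and the stop can be felt.

Emit:
{"api": "servo_tool", "payload": {"plan": [{"slide": [0,-0.5,0],"angular": [0,0,0],"jaw": 10},{"slide": [0,-1,0],"angular": [0,0,0],"jaw": 10},{"slide": [0,-1.5,0],"angular": [0,0,0],"jaw": 10},{"slide": [0,-2,0],"angular": [0,0,0],"jaw": 10},{"slide": [0,-2,0],"angular": [0,0,0],"jaw": 10},{"slide": [0,-2,0],"angular": [0,0,0],"jaw": 10},{"slide": [0,-2,0],"angular": [0,0,0],"jaw": 10},{"slide": [0,-2,0],"angular": [0,0,0],"jaw": 10},{"slide": [0,-2,0],"angular": [0,0,0],"jaw": 10},{"slide": [0,-2,0],"angular": [0,0,0],"jaw": 10}]}}

```text
clock: 15.35
position: [0.5159, -0.1152, 0.0213]
eef_rot: [0.084, 1.565, -0.084]
wrist_force: [0.2, 4.5, -0.3]
width: 0.392
```

```bash
python3 - <<'E'
from h import *
np.set_printoptions(precision=2,suppress=True)
s=status.read_state();print(toolH(), s["wrist_force"],s["width"]*85.4, abs(s["joint_vel"]).max())
d,P=shot("top"); H=(P-MID)@Rz(YAW)*1000
m=(H[...,2]>55)&(H[...,2]<64)&(abs(H[...,0])<22)&(H[...,1]>10)&(H[...,1]<24);print("collar",np.percentile(H[m],[1,50,99],0))
m=(H[...,2]>50)&(H[...,2]<60)&(abs(H[...,0])<22)&(H[...,1]>28)&(H[...,1]<100);c=H[m]
l=cv2.fitLine(c[:,:2].astype(np.float32),cv2.DIST_HUBER,0,.01,.01).ravel();print("tube dir in H",l)
E
```

```text
[   0.13 -232.46   21.3 ] [ 0.18  4.47 -0.31] 33.48649130092477 0.0023722091915846523
collar [[-19.69  10.3   55.29]
 [ -0.89  16.12  60.84]
 [ 18.25  23.22  63.77]]
tube dir in H [ 0.    1.   -2.1  64.02]
```

```bash
python3 -c "
from h import *
print(order.hand_in())"
```

```text
the job is handed in; nothing more can be done
None
```

The job is handed in: the clip is snapped shut over the tube, and the arm is still holding the grip fully out with the button squeezed. No verdict was reported. I used about 15 of the 45 s and viewed 7 pictures.

- **Clip:** I swung the steel clip over with closed fingers and pressed the thumb pad down; the last reading during the press was about 10 N. The depth check after that, and again with the pole out, showed the strap level at about 65 mm and the pad at about 73 mm, which matches shut.
- **Grip and button:** I gripped across the button and drew the grip straight out. The opening stayed at about 33–34 mm, close to the 35 mm given for a squeezed button, so I take it as fully in.
- **Pole:** The fingers travelled about 112.5 mm from home, a little past the 111 mm end of travel. The pull rose only from 2.7 to 4.5 N over the last 2 mm, so the stop was not sharply felt. The extra may be slip, or the tube sliding up to 3 mm against the clip, so I estimate the pole is out by at least 108 mm.
- **Tube:** It is still in line with the holder (no measurable tilt). It lies about 2 mm off the holder's centre line in x, and the collar is within about 1 mm of where it should be in y.
- **Bystanders:** The arm's path stayed clear of all three. I did not re-measure them at the end.

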